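Rock the seesaw gate and feed the balls to the other cup

TASK

The left-hand cup of the bench-top ball sorter has had its share. With the fingertips, press down the raised right end of the seesaw gate until it rocks over its pivot and stays tipped to the right; only then push the feed stop fully sideways to the left, so that all four waiting balls run down into the right-hand cup. Do not touch the balls, pick nothing up, leave everything else on the bench where it is, and take the hand away at the end.

Things in the scene. Friction and masses are not known exactly. Their poses are not given: they have to be found in the camera images.
- sorter: fixed metal ball sorter, 460 mm wide (its y). Origin: on the table, below the middle of the gate's pivot. x points backwards (away from the robot at yaw 0), y left, z up. Pivot along x at z = 110 mm. At each gate end an open chute (50 mm wide in x, |y| = 82 to 212 mm, top z = 117 mm) leads into a cup. A post 24 mm wide, top z = 118 mm, stands at x = -84 mm, y = 0
- gate (a joint): seesaw gate: a steel trough 160 mm long (along sorter y), 38 mm wide, with a brass weight at the middle of its front (24 x 44 x 22 mm, top 40 mm above the pivot, at sorter x = -36 mm) that topples it to either side and keeps it there. Radians: 0 level, -0.25 left end down (start), +0.25 right end down. Under 1 N on a tab rocks it; past level it falls over by itself
- tab_right (a point): top centre of the gate's right finger tab, a flat plate 50 mm (x) x 36 mm (y) x 4 mm sticking out forwards (sorter -x) from the gate's right end. At sorter x = -55, y = -70 mm; about 131 mm above the table when raised, 97 mm when lowered. Below it only the 6 mm base plate
- tab_left (a point): the same on the left finger tab (sorter x = -55, y = +70 mm)
- feed_stop (a joint): feed stop: a grey plate across the feed channel that holds the balls back, with an upright push block on top. Metres: 0 shut (starts at 0 to 0.004), slides along sorter +y (left) to 0.045, fully open against its end; the balls are free from about 0.030. It stays where left; friction about 1.2 N
- stop_top (a point): top centre of the push block, 26 mm (x) x 10 mm (y) x 34 mm high, upper part of the feed stop; about 196 mm above the table, at sorter x = 50 mm, y = the stop's joint value. Wall tops of the channel beside it are about 158 mm above the table, so 38 mm of the stop stands clear
- feed_outlet (a point): middle of the lower end of the feed channel's floor, at sorter x = 22, y = 0, z = 130 mm. The channel runs back from here to x = 170 mm, 25 mm wide inside, walls 24 mm high, rising 150 mm per metre (wall tops 154 to 176 mm above the table)
- round_cup: fixed round steel cup, 88 mm across, 56 mm high, standing on the sorter's base plate under one chute, 175 mm left or right of the middle; origin at the centre of its underside
- square_cup: fixed square white cup, 86 x 86 x 56 mm, standing under the other chute; origin at the centre of its underside
- ball1_center (a point): centre of waiting white ceramic ball 1 of 4 (20 mm, 16 g), in the feed channel behind the stop
- ball2_center (a point): centre of waiting white ceramic ball 2 of 4 (20 mm, 16 g), in the feed channel behind the stop
- ball3_center (a point): centre of waiting white ceramic ball 3 of 4 (20 mm, 16 g), in the feed channel behind the stop
- ball4_center (a point): centre of waiting white ceramic ball 4 of 4 (20 mm, 16 g), in the feed channel behind the stop
- done1_center (a point): centre of one of two like balls already in the left-hand cup
- done2_center (a point): centre of one of two like balls already in the left-hand cup
- cast: loose plaster dental cast, 62 x 66 x 26 mm; bystander, origin at the centre of its underside
- spatula: loose spatula lying flat, 170 mm long; bystander, origin at the centre of its underside
- jar: loose closed jar, 56 mm across, 75 mm high; bystander, origin at the centre of its underside
- meter: loose black hand-held meter lying flat, 58 x 130 x 26 mm; bystander, origin at the centre of its underside
- tape: loose roll of clear tape lying flat, 72 mm across, 22 mm high; bystander, origin at the centre of its underside
- beaker: loose clear cup, 60 mm across, 65 mm high; bystander, origin at the centre of its underside

How it is judged:
By the outcome, as a careful person would: the job done as asked, in the order asked, and still so for the second after the job is handed in, with the robot touching nothing.
It also fails if it takes over 40 s, if anything falls off the work surface, if the arm or the gripper's body presses on something with over 40 N, if the wrist force passes 120 N, or if a joint passes its speed limit or range.

ROBOT

A 6-joint arm with a two-finger parallel gripper is mounted at the origin on the work surface. World frame = base frame: x ahead of the robot, y to its left, z up, the work surface at z = 0. Lengths are in m, angles in rad, forces in N, time in s.
With the tool pointing down it reaches from about 0.35 to 1 m from the base axis. Payload 7.1 kg.
Tool frame: the origin (TCP) lies at the centre of the arm's flange, where the gripper is bolted on; the fingertips stand 173 mm ahead of it and the grasp point (between the pads) lies r.hold_point_z ahead of it (r.hold_point_z is the distance from the TCP to the grasp point, in m); z points along the fingers, x is the direction in which the jaws open and shut, and the axes are right-handed (so a half turn about z gives the same grasp; the last joint's range is limited). The gripper opens to 85 mm and grips with 20 to 120 N. Pads are 22 mm wide; open, the fingers measure 114 mm over their backs; the gripper's body (76 mm by 85 mm) begins 54 mm behind the grasp point. The pads swing forward as they close: fully open they stand 13 mm farther back than shut.
Start: joints at [1.102, 0.423, 1.63, -0, 1.089, -0.019], TCP at [0.272, 0.563, 0.405] pointing down, gripper open.
Joint ranges: [-3, 3], [-0.9, 2.11], [0.09, 2.58], [-1.31, 4.45], [0.11, 2.69], [-2.54, 2.54]. Speed limits (rad/s): [2.39, 2.39, 3.01, 3.14, 3.14, 3.14].

INTERFACE

Orientations are given as a unit quaternion [w, x, y, z].
In Python, from workcell import r gives the robot as it stands. The module is installed in compiled form; this text tells all that it offers.
- The arm moves only by the tool play_rows, never from a script. Its argument "series" is a list of rows, each an object with "translation": the shift along the tool's x, y, z in cm, a list of three; "twist": the turn about the tool's z in rad; "jaw": the closure, from -1 (fully open) to 1 (shut), so that 0 is half open. In form: [{"translation": [tx, ty, tz], "twist": twist, "jaw": jaw}, ...]. A call has 1 to 8 rows; each row is the pose to reach, as a shift and turn from the pose commanded when the call began, along the tool's axes at that moment; what a row does not reach only later rows make up. A row lasts 1/10 s, in which the tool goes at most 50 mm and 8.59 degrees, less where a joint would pass 70% of its speed; a pose out of reach is approached as far as the arm can. A call with a gripper value outside its range is refused whole. The fingers move at their own pace and stop on an object; "squeeze" is the grip in N (left out, the last holds). Time passes only in rows, so rows that repeat a pose let the fingers close. It gives the time, the measured TCP pose, the force and the opening at its end, in the units of the state.
- r.read_state(): the state, without advancing time (a new reading comes with each control period).
- r.get_image(name): name is "scene" or "side" or "wrist"; returns a dict with "frame" (384x512x3 uint8, red, green, blue), "vfov" (degrees; the focal length in pixels is half the picture's height over the tangent of half this angle, whatever the lens; pixels are square), "cx", "cy" (the principal point, pixels), "R" (3x3) and "t" (3): a world point X has camera coordinates R X + t; the wrist camera has in their place "T_tool_cam" (4x4, takes a point from camera to tool coordinates, whose origin is the TCP and whose axes are the tool frame's). Camera axes: x right, y down, z forward; pixel columns grow to the right and rows downward; lengths in m; the calibration is good to about 2 mm. A picture is of the moment at which its call begins: read the wrist's pose just before it. There is no depth.
- r.hand_in(): hands the job in, once; it reports no verdict.
The state is a dict: "time": time; "joint_positions": joint angles; "qvel": joint speeds; "joint_torque": joint torques, N m; "position": TCP position; "tcp_rot": TCP orientation; "contact_force": force on the tool from outside, world axes, zero at the start; "torque": the same for the moment, N m; "opening": finger opening in m.
Only numpy, scipy, OpenCV 4.12 (cv2) and the standard library are available. Lean on these libraries where they do the work, as an engineer would, in place of code of your own. Each camera call takes 0.05 s, during which the arm holds its last target.

## Working session

There is one attempt and no reset: what is moved stays moved. The work goes in short steps, Python scripts to look and compute and a tool call to move; the robot and the scene stay as the last step left them, time stands still between calls to the robot, and variables do not carry over. Pictures are saved under pics/ and viewed, and the job is handed in when it is done.

Besides the shell and the picture viewer there is one more tool, called after "Call:" as name([rows], argument=value, ...), one row to a line, values as JSON. play_rows: Moves the arm, as the interface text tells. Its arguments: {"type":"object","properties":{"series":{"type":"array","items":{"type":"object","properties":{"translation":{"type":"array","items":{"type":"number"}},"twist":{"type":"number"},"jaw":{"type":"number"}}}},"squeeze":{"type":"number"}},"required":["series"]}

```bash
mkdir -p pics; cat > h.py <<'E'
import numpy as np, cv2
from workcell import r
def snap(n,f):
    im=r.get_image(n); cv2.imwrite('pics/'+f,cv2.cvtColor(im['frame'],cv2.COLOR_RGB2BGR)); return im
def foc(im): return im['frame'].shape[0]/2/np.tan(np.radians(im['vfov'])/2)
E
python3 - <<'E'
from h import *
s=r.read_state(); print(s['time'],s['position'],s['tcp_rot'],s['opening'],r.hold_point_z)
for n in ['scene','side','wrist']:
    im=snap(n,n+'0.png'); print(n,im['vfov'],im['cx'],im['cy'],{k:np.round(im[k],4).tolist() for k in ('R','t','T_tool_cam') if k in im})
    np.save(n+'0.npy',im,allow_pickle=True)
E
```

```text
0.0 [0.27158386 0.5625887  0.40389976] [ 4.23111047e-04  8.46983475e-01  5.31618565e-01 -7.17715398e-04] 0.08556272976322386 0.1547
scene 50.44277517576025 253.64927920754482 192.10429104584583 {'R': [[0.3819, 0.9242, -0.002], [0.7407, -0.3074, -0.5973], [-0.5527, 0.2266, -0.802]], 't': [-0.2194, -0.369, 1.6997]}
side 53.62895233506256 259.6131103438798 190.7031317095038 {'R': [[-0.9969, -0.0777, -0.0081], [-0.0406, 0.6044, -0.7957], [0.0668, -0.7929, -0.6057]], 't': [0.605, 0.1552, 1.1863]}
wrist 70.22560995070356 262.0927305138595 188.32277684857948 {'T_tool_cam': [[1.0, 0.0007, -0.0, 0.0001], [-0.0006, 0.9476, 0.3195, -0.0823], [0.0002, -0.3195, 0.9476, 0.0306], [0.0, 0.0, 0.0, 1.0]]}
```

View pics/scene0.png

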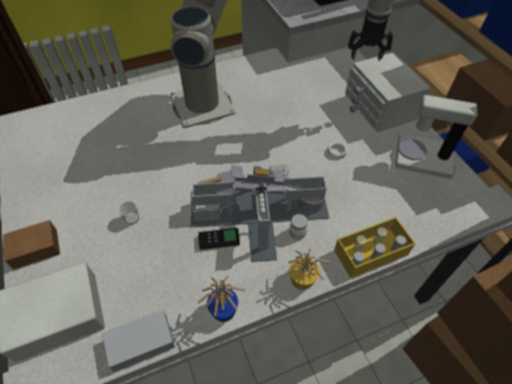

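View pics/side0.png

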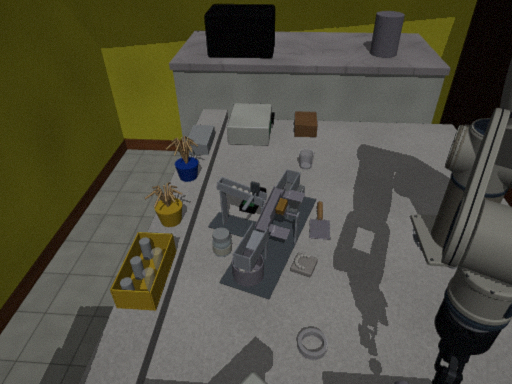

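View pics/wrist0.png

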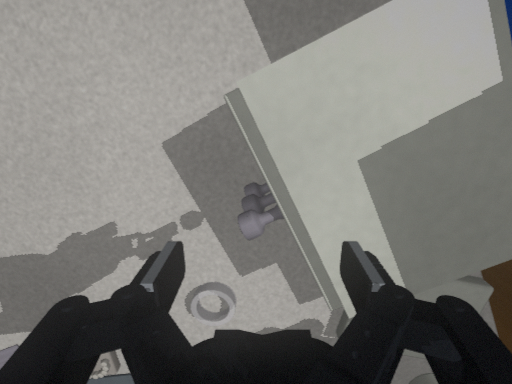

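The scene picture shows the sorter around (260,205), and the side picture shows it around (270,230). The wrist is over a drawer unit. I'll enlarge the sorter area.

```bash
python3 - <<'E'
from h import *
a=cv2.imread('pics/scene0.png')[150:270,180:340]; cv2.imwrite('pics/sceneZ.png',cv2.resize(a,None,fx=5,fy=5,interpolation=cv2.INTER_CUBIC))
a=cv2.imread('pics/side0.png')[165:300,200:340]; cv2.imwrite('pics/sideZ.png',cv2.resize(a,None,fx=4.4,fy=4.4,interpolation=cv2.INTER_CUBIC))
E
```

```text
(no output)
```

View pics/sceneZ.png

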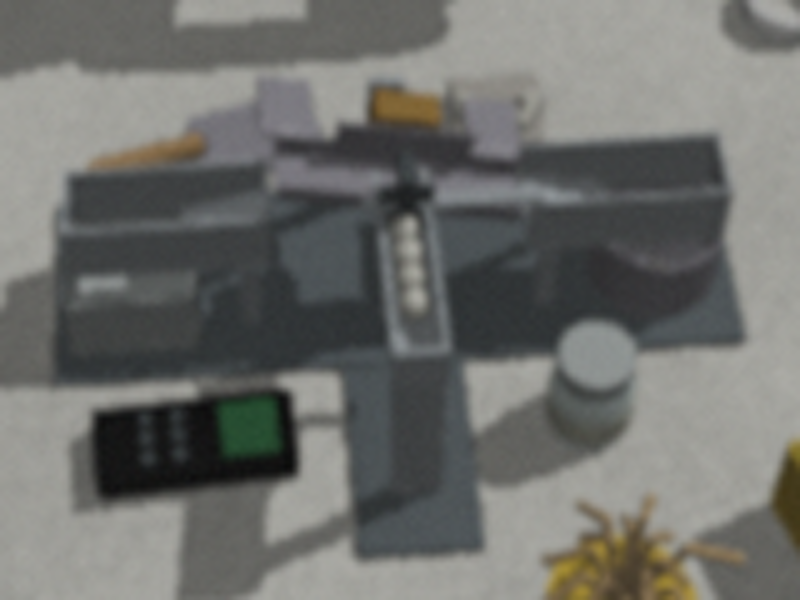

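View pics/sideZ.png

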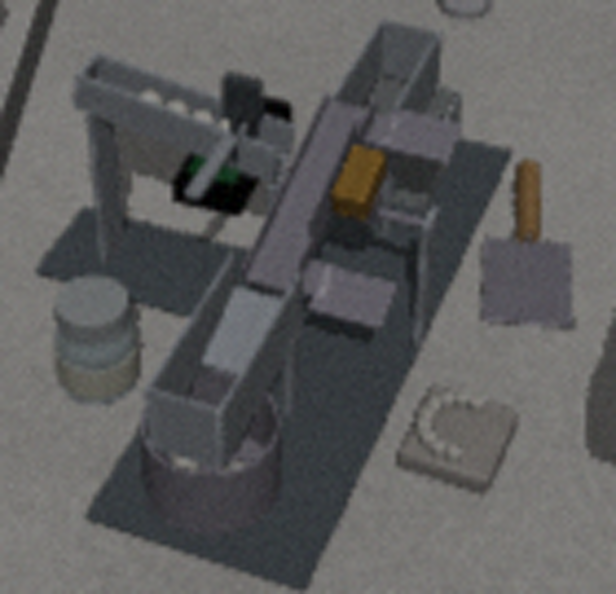

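```bash
cat >> h.py <<'E'
def load(n): return np.load(n+'0.npy',allow_pickle=True).item()
def ray(im,uv):
    f=foc(im); d=np.array([(uv[0]-im['cx'])/f,(uv[1]-im['cy'])/f,1.]); R=np.array(im['R']); t=np.array(im['t'])
    return -R.T@t, R.T@d/np.linalg.norm(d)
def plane(im,uv,z):
    c,d=ray(im,uv); return c+d*(z-c[2])/d[2]
def tri(*obs):
    A=np.zeros((3,3));b=np.zeros(3)
    for im,uv in obs:
        c,d=ray(im,uv); P=np.eye(3)-np.outer(d,d); A+=P;b+=P@c
    X=np.linalg.solve(A,b); res=[np.linalg.norm((np.eye(3)-np.outer(ray(i,u)[1],ray(i,u)[1]))@(X-ray(i,u)[0])) for i,u in obs]
    return X,np.array(res)
E
python3 - <<'E'
from h import *
S=load('scene');D=load('side')
sc=lambda u,v:(180+(u-2)/5,150+(v-2)/5); sd=lambda u,v:(200+(u-1.7)/4.4,165+(v-1.7)/4.4)
for n,a,b in [('tabR',(287,105),(415,137)),('tabL',(495,128),(350,297)),('weight',(408,105),(362,172)),('stop',(406,155),(243,82)),('jarlid',(597,355),(93,303))]:
    X,e=tri((S,sc(*a)),(D,sd(*b))); print(n,X.round(4),e.round(4))
for n,u in [('BL back-right',(55,380)),('back-left',(745,340)),('feedbackR',(357,555)),('feedbackL',(480,548))]: print(n,plane(S,sc(*u),.006).round(4))
for n,u in [('front-left',(303,588)),('back-left',(90,515)),('front-right',(510,148)),('feed1',(38,272)),('feed2',(85,207))]: print(n,plane(D,sd(*u),.006).round(4))
E
```

```text
tabR [ 0.5013 -0.0264  0.1312] [0.0016 0.0016]
tabL [0.5425 0.1022 0.0963] [0.0004 0.0004]
weight [0.5396 0.039  0.1481] [0.0022 0.0022]
stop [0.6169 0.0072 0.1977] [0.0021 0.0021]
jarlid [0.7142 0.0944 0.0718] [0.0009 0.0009]
BL back-right [ 0.5608 -0.2179  0.006 ]
back-left [0.7064 0.2147 0.006 ]
feedbackR [ 0.7542 -0.0831  0.006 ]
feedbackL [ 0.7789 -0.011   0.006 ]
front-left [0.5626 0.263  0.006 ]
back-left [0.7003 0.2171 0.006 ]
front-right [ 0.4212 -0.1761  0.006 ]
feed1 [ 0.775  -0.0041  0.006 ]
feed2 [ 0.7523 -0.0799  0.006 ]
```

Call:
play_rows([
  {"translation": [0, 0, -5], "twist": 0.0, "jaw": 1},
  {"translation": [0, 0, -9.6], "twist": 0.1, "jaw": 1},
  {"translation": [-2.6, 3.9, -9.6], "twist": 0.24, "jaw": 1},
  {"translation": [-5.2, 7.8, -9.6], "twist": 0.38, "jaw": 1},
  {"translation": [-7.9, 11.8, -9.6], "twist": 0.52, "jaw": 1},
  {"translation": [-10.6, 15.9, -9.6], "twist": 0.66, "jaw": 1},
  {"translation": [-13.2, 19.8, -9.6], "twist": 0.8, "jaw": 1},
  {"translation": [-15.8, 23.7, -9.6], "twist": 0.94, "jaw": 1},
], squeeze=20)

```text
time: 0.95
position: [0.4169, 0.3157, 0.5007]
tcp_rot: [0.0, 0.996, 0.088, -0.0]
contact_force: [0.5, 0.2, 0.1]
opening: -0.0
```

```bash
cat >> h.py <<'E'
from scipy.spatial.transform import Rotation as Ro
O=np.array([.572,.0215]); YAW=np.radians(-17.9)
def Rt(s): q=s['tcp_rot']; return Ro.from_quat([q[1],q[2],q[3],q[0]]).as_matrix()
def go(x,y,z,ang=None):
    "target in sorter coords for TCP"
    ang=YAW if ang is None else ang
    s=r.read_state(); R=Rt(s); c,sn=np.cos(YAW),np.sin(YAW)
    W=np.array([O[0]+c*x-sn*y,O[1]+sn*x+c*y,z]); d=R.T@(W-np.array(s['position']))*100
    a=np.arctan2(R[1,0],R[0,0]); tw=(a-ang+np.pi)%(2*np.pi)-np.pi
    print('t',s['time'],'pos',np.round(s['position'],4),'F',np.round(s['contact_force'],2),'open',round(s['opening'],4),'q6',round(s['joint_positions'][5],2),'tilt',R[2].round(4)); print('move cm',d.round(2),'twist',round(tw,4))
E
python3 - <<'E'
from h import *
go(-.01,.03,.5)
E
```

```text
t 0.95 pos [0.4169 0.3157 0.5007] F [0.5  0.2  0.15] open -0.0 q6 0.45 tilt [-1.e-04  0.e+00 -1.e+00]
move cm [10.66 28.56  0.07] twist 0.4879
```

Call:
play_rows([
  {"translation": [1.6, 4.4, 0], "twist": 0.1, "jaw": 1},
  {"translation": [3.2, 8.8, 0], "twist": 0.2, "jaw": 1},
  {"translation": [4.8, 13.2, 0], "twist": 0.3, "jaw": 1},
  {"translation": [6.5, 17.6, 0], "twist": 0.4, "jaw": 1},
  {"translation": [8.1, 22, 0], "twist": 0.48, "jaw": 1},
  {"translation": [9.7, 26, 0], "twist": 0.48, "jaw": 1},
  {"translation": [10.6, 28.5, 0], "twist": 0.48, "jaw": 1},
  {"translation": [10.6, 28.5, 0], "twist": 0.48, "jaw": 1},
])

```text
time: 1.75
position: [0.5733, 0.0535, 0.5002]
tcp_rot: [0.0, 0.989, -0.151, -0.0]
contact_force: [0.7, 0.6, 0.1]
opening: -0.0002
```

```bash
python3 - <<'E'
from h import *
go(-.06,-.07,.35)
s=r.read_state(); im=snap('wrist','wrist1.png'); im['state']=s; np.save('wrist10.npy',im,allow_pickle=True)
cv2.imwrite('pics/wrist1z.png',cv2.resize(cv2.imread('pics/wrist1.png'),(800,600),interpolation=cv2.INTER_CUBIC))
E
```

```text
t 1.75 pos [0.5733 0.0535 0.5002] F [0.7  0.57 0.12] open -0.0002 q6 0.38 tilt [ 1.e-04  7.e-04 -1.e+00]
move cm [-5.24 10.02 15.03] twist 0.0097
```

View pics/wrist1z.png

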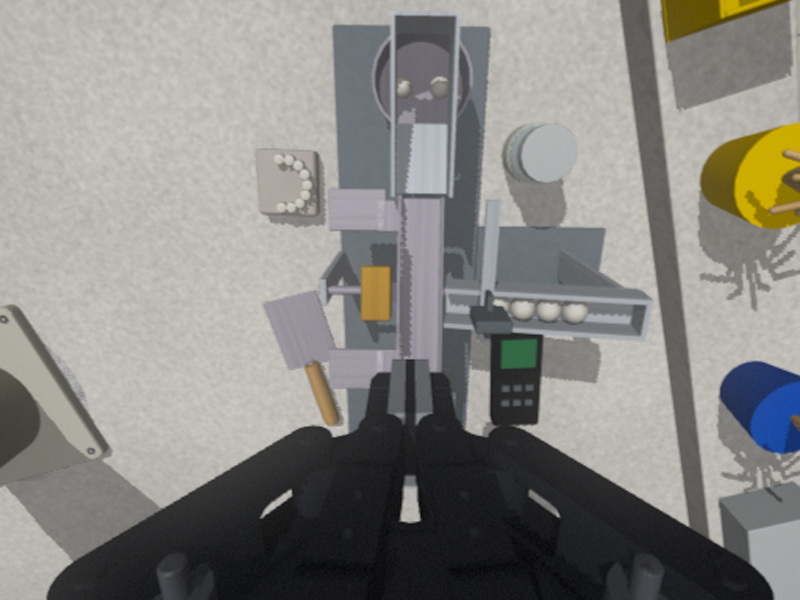

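```bash
cat >> h.py <<'E'
def loadw(n):
    im=load(n); s=im['state']; T=np.eye(4);T[:3,:3]=Rt(s);T[:3,3]=s['position']; M=np.linalg.inv(T@np.array(im['T_tool_cam'])); im['R']=M[:3,:3];im['t']=M[:3,3]; return im
def sorter(p):
    c,sn=np.cos(YAW),np.sin(YAW); d=p[:2]-O; return np.round([c*d[0]+sn*d[1],-sn*d[0]+c*d[1]],4)
E
python3 - <<'E'
from h import *
S=load('scene');D=load('side');W=loadw('wrist1')
sc=lambda u,v:(180+(u-2)/5,150+(v-2)/5); sd=lambda u,v:(200+(u-1.7)/4.4,165+(v-1.7)/4.4); w=lambda u,v:(u/1.5625-.18,v/1.5625-.18)
for n,a,b,c in [('tabR',(287,105),(415,137),None),('tabL',(495,128),(350,297),(364,209)),('weight',(408,105),(362,172),(376,293)),('stop',(406,155),(243,82),(491,319))]:
    ob=[(S,sc(*a)),(D,sd(*b))]+([(W,w(*c))] if c else []); X,e=tri(*ob); print(n,X.round(4),e.round(4),sorter(X))
for n,u,z in [('tabL front',(329,209),.097),('tabR front',(329,370),.131),('tabR top edge',(360,349),.127),('weight',(376,293),.15),('stop',(491,319),.196),('ballchan mid',(545,311),.15),('base FL',(333,26),.006),('base BL',(490,28),.006),('base edge front low',(347,405),.006)]:
    p=plane(W,w(*u),z); print(n,p.round(4),sorter(p))
cv2.imwrite('pics/w1stop.png',cv2.resize(cv2.imread('pics/wrist1.png')[110:260,190:340],None,fx=4,fy=4,interpolation=cv2.INTER_CUBIC))
E
```

```text
tabR [ 0.5013 -0.0264  0.1312] [0.0016 0.0016] [-0.0525 -0.0673]
tabL [0.5438 0.1003 0.0963] [0.0019 0.0019 0.0031] [-0.051   0.0663]
weight [0.5399 0.0384 0.1482] [0.0023 0.0022 0.0009] [-0.0357  0.0062]
stop [0.6173 0.0085 0.1975] [0.0032 0.0012 0.0023] [0.0471 0.0016]
tabL front [0.517  0.1069 0.097 ] [-0.0786  0.0644]
tabR front [ 0.474  -0.0236  0.131 ] [-0.0794 -0.073 ]
tabR top edge [ 0.5061 -0.014   0.127 ] [-0.0518 -0.0541]
weight [0.5406 0.038  0.15  ] [-0.035   0.0061]
stop [0.6185 0.01   0.196 ] [0.0478 0.0034]
ballchan mid [ 0.665  -0.0167  0.15  ] [ 0.1002 -0.0077]
base FL [0.5617 0.26   0.006 ] [-0.0831  0.2237]
base BL [0.703  0.2142 0.006 ] [0.0655 0.2236]
base edge front low [ 0.4323 -0.134   0.006 ] [-0.0851 -0.1909]
```

View pics/w1stop.png

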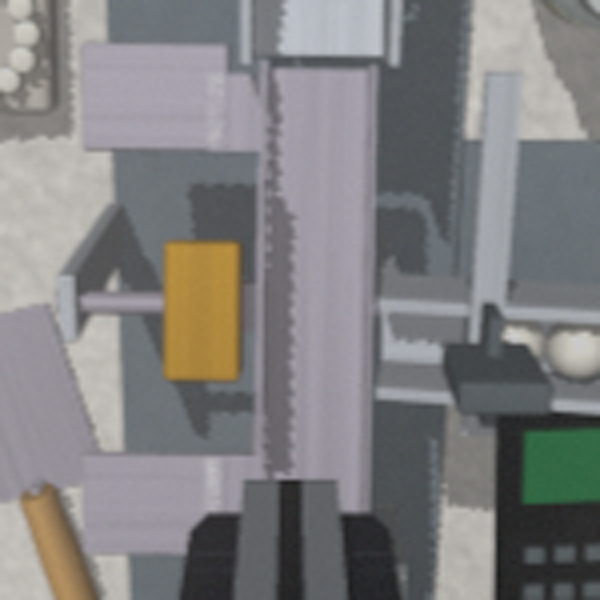

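```bash
python3 - <<'E'
from h import *
D=load('side');W=loadw('wrist1')
z=lambda u,v:(190+(u-1.5)/4,110+(v-1.5)/4)
for n,u,h in [('stop',(499,401),.196),('stop x-',(449,401),.196),('stop x+',(550,401),.196),('tabL',(155,97),.097),('tabR top-left',(83,453),.127),('tabR botleft',(83,553),.135),('weight',(202,311),.15)]:
    p=plane(W,z(*u),h);print(n,p.round(4),sorter(p))
X,e=tri((D,(200+241.3/4.4,165+80.3/4.4)),(W,z(499,401)));print(X.round(4),e,sorter(X))
E
```

```text
stop [0.6172 0.0032 0.196 ] [ 0.0486 -0.0035]
stop x- [0.6042 0.0073 0.196 ] [ 0.035  -0.0036]
stop x+ [ 0.6304 -0.0009  0.196 ] [ 0.0625 -0.0034]
tabL [0.54   0.0994 0.097 ] [-0.0544  0.0643]
tabR top-left [ 0.4801 -0.0054  0.127 ] [-0.0792 -0.0539]
tabR botleft [ 0.4691 -0.0383  0.135 ] [-0.0795 -0.0885]
weight [0.5402 0.0381 0.15  ] [-0.0354  0.006 ]
[0.6183 0.0013 0.1917] [0.00084885 0.00084885] [ 0.0503 -0.005 ]
```

```bash
sed -i 's/^O=.*YAW/O=np.array([.571,.0187]); YAW/' h.py; python3 - <<'E'
from h import *
go(-.06,-.073,.333)
E
```

```text
t 1.8 pos [0.5725 0.0548 0.5002] F [-0.07  0.74  0.2 ] open -0.0 q6 0.38 tilt [-8.e-04  2.e-04 -1.e+00]
move cm [-5.13 10.73 16.73] twist 0.0106
```

Call:
play_rows([
  {"translation": [-2, 4, 0], "twist": 0.01, "jaw": 1},
  {"translation": [-4, 8, 1], "twist": 0.01, "jaw": 1},
  {"translation": [-5.1, 10.7, 4.5], "twist": 0.01, "jaw": 1},
  {"translation": [-5.1, 10.7, 8.5], "twist": 0.01, "jaw": 1},
  {"translation": [-5.1, 10.7, 12.5], "twist": 0.01, "jaw": 1},
  {"translation": [-5.1, 10.7, 15.5], "twist": 0.01, "jaw": 1},
  {"translation": [-5.1, 10.7, 16.5], "twist": 0.01, "jaw": 1},
  {"translation": [-5.1, 10.7, 16.5], "twist": 0.01, "jaw": 1},
])

```text
time: 2.6
position: [0.4912, -0.0302, 0.3348]
tcp_rot: [0.0, 0.988, -0.153, -0.002]
contact_force: [-0.2, -0.9, -0.4]
opening: -0.0001
```

```bash
python3 - <<'E'
from h import *
go(-.06,-.073,.273)
snap('side','side1.png');snap('scene','scene1.png')
a=cv2.imread('pics/side1.png')[130:300,200:370]; b=cv2.imread('pics/scene1.png')[110:280,180:350]
cv2.imwrite('pics/c1.png',cv2.resize(np.hstack([a,b]),(800,400),interpolation=cv2.INTER_CUBIC))
E
```

```text
t 2.6 pos [ 0.4912 -0.0302  0.3348] F [-0.15 -0.92 -0.44] open -0.0001 q6 0.22 tilt [-3.e-03  5.e-04 -1.e+00]
move cm [0.1  0.19 6.18] twist 0.0044
```

View pics/c1.png

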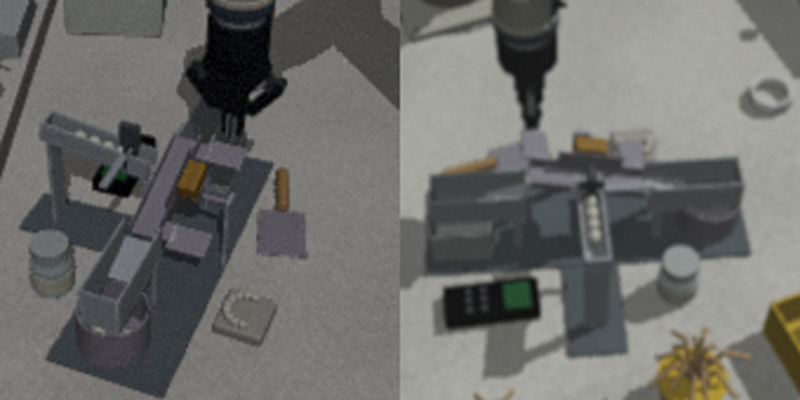

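The side crop shows the closed fingertips at about (230,130), above the raised right tab at (222,152). I'll press down now.

Call:
play_rows([
  {"translation": [0, 0.1, 1.5], "twist": 0, "jaw": 1},
  {"translation": [0, 0.1, 2.5], "twist": 0, "jaw": 1},
  {"translation": [0, 0.1, 3.3], "twist": 0, "jaw": 1},
  {"translation": [0, 0.1, 4.1], "twist": 0, "jaw": 1},
  {"translation": [0, 0.1, 4.9], "twist": 0, "jaw": 1},
  {"translation": [0, 0.1, 5.6], "twist": 0, "jaw": 1},
  {"translation": [0, 0.1, 6.0], "twist": 0, "jaw": 1},
  {"translation": [0, 0.1, 6.0], "twist": 0, "jaw": 1},
])

```text
time: 3.5
position: [0.4913, -0.032, 0.2751]
tcp_rot: [0.0, 0.988, -0.154, -0.001]
contact_force: [-0.7, -0.2, 0.2]
opening: 0.0002
```

```bash
python3 - <<'E'
from h import *
go(-.06,-.073,.273)
snap('side','side2.png');snap('scene','scene2.png')
a=cv2.imread('pics/side2.png')[130:300,200:370]; b=cv2.imread('pics/scene2.png')[110:280,180:350]
cv2.imwrite('pics/c2.png',cv2.resize(np.hstack([a,b]),(800,400),interpolation=cv2.INTER_CUBIC))
E
```

```text
t 3.5 pos [ 0.4913 -0.032   0.2751] F [-0.7  -0.15  0.16] open 0.0002 q6 0.22 tilt [-1.2e-03  3.0e-04 -1.0e+00]
move cm [0.03 0.03 0.21] twist 0.0033
```

View pics/c2.png

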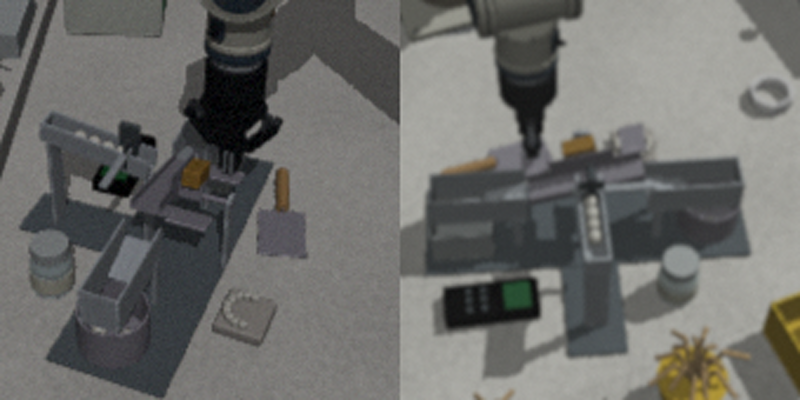

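The gate has rocked over: the left tab is up and the weight leans right. Next I lift, look again, then move to the stop.

Call:
play_rows([
  {"translation": [0, 0, -3], "twist": 0, "jaw": 1},
  {"translation": [0, 0, -7], "twist": 0, "jaw": 1},
  {"translation": [0, 0, -11], "twist": 0, "jaw": 1},
  {"translation": [0, 0, -15], "twist": 0, "jaw": 1},
  {"translation": [0, 0, -17], "twist": 0, "jaw": 1},
  {"translation": [0, 0, -17], "twist": 0, "jaw": 1},
])

```text
time: 4.2
position: [0.4922, -0.032, 0.4495]
tcp_rot: [-0.0, 0.988, -0.154, 0.004]
contact_force: [0.5, 0.2, 0.6]
opening: 0.0003
```

```bash
python3 - <<'E'
from h import *
go(.05,-.032,.343)
snap('side','side3.png');snap('scene','scene3.png')
a=cv2.imread('pics/side3.png')[130:300,200:370]; b=cv2.imread('pics/scene3.png')[110:280,180:350]
cv2.imwrite('pics/c3.png',cv2.resize(np.hstack([a,b]),(800,400),interpolation=cv2.INTER_CUBIC))
E
```

```text
t 4.2 pos [ 0.4922 -0.032   0.4495] F [0.48 0.24 0.6 ] open 0.0003 q6 0.22 tilt [ 0.0073 -0.0016 -1.    ]
move cm [10.88 -3.99 10.74] twist 0.0034
```

View pics/c3.png

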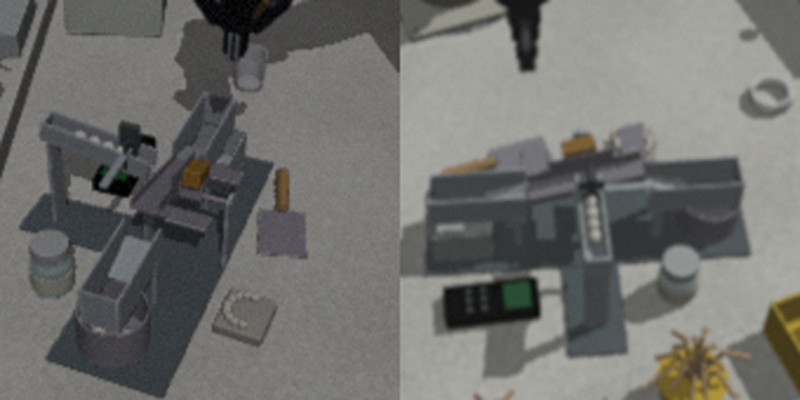

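The gate stays tipped right with the hand clear, so I move to the right side of the push block.

Call:
play_rows([
  {"translation": [4, -1.5, 0], "twist": 0, "jaw": 1},
  {"translation": [8, -3, 0], "twist": 0, "jaw": 1},
  {"translation": [10.9, -4, 0], "twist": 0, "jaw": 1},
  {"translation": [10.9, -4, 1], "twist": 0, "jaw": 1},
  {"translation": [10.9, -4, 4], "twist": 0, "jaw": 1},
  {"translation": [10.9, -4, 7], "twist": 0, "jaw": 1},
  {"translation": [10.9, -4, 8], "twist": 0, "jaw": 1},
  {"translation": [10.9, -4, 8], "twist": 0, "jaw": 1},
])

```text
time: 5.1
position: [0.6061, -0.027, 0.363]
tcp_rot: [0.0, 0.988, -0.154, -0.003]
contact_force: [-0.0, 0.5, 0.7]
opening: 0.0002
```

```bash
python3 - <<'E'
from h import *
go(.05,-.032,.343)
s=r.read_state();im=snap('wrist','wrist4.png');im['state']=s;np.save('wrist40.npy',im,allow_pickle=True)
snap('side','side4.png');snap('scene','scene4.png')
a=cv2.imread('pics/side4.png')[110:240,190:320]; b=cv2.imread('pics/scene4.png')[110:240,200:330]
cv2.imwrite('pics/c4.png',cv2.resize(np.hstack([a,b]),(800,400),interpolation=cv2.INTER_CUBIC))
E
```

```text
t 5.1 pos [ 0.6061 -0.027   0.363 ] F [-0.03  0.52  0.68] open 0.0002 q6 0.24 tilt [-0.0057  0.0014 -1.    ]
move cm [ 0.27 -0.07  2.  ] twist 0.0034
```

View pics/c4.png

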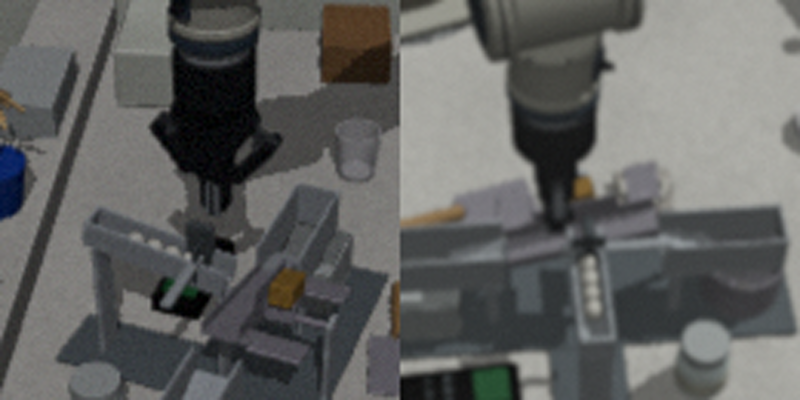

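View pics/wrist4.png

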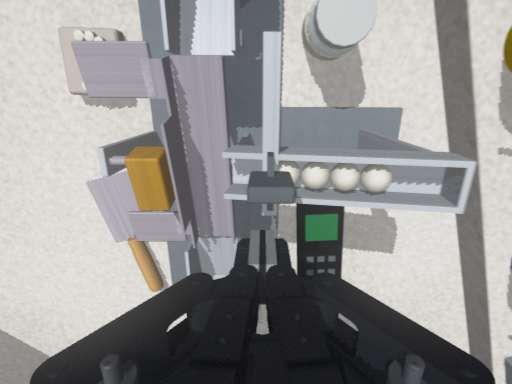

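The fingers stand on the right side of the block with a gap, and the block is about centred on them in x. I'll go down 2 cm and 3 mm back.

Call:
play_rows([
  {"translation": [0.3, 0, 1], "twist": 0, "jaw": 1},
  {"translation": [0.3, 0, 1.9], "twist": 0, "jaw": 1},
  {"translation": [0.3, 0, 1.9], "twist": 0, "jaw": 1},
])

```text
time: 5.55
position: [0.6099, -0.0279, 0.3455]
tcp_rot: [0.0, 0.988, -0.154, -0.001]
contact_force: [-0.6, -0.3, -0.1]
opening: -0.0
```

```bash
python3 - <<'E'
from h import *
go(.05,.03,.343)
im=snap('wrist','wrist5.png')
snap('side','side5.png')
a=cv2.imread('pics/side5.png')[150:240,210:300]; b=cv2.imread('pics/wrist5.png')[100:280,190:370]
cv2.imwrite('pics/c5.png',np.hstack([cv2.resize(a,(400,400),interpolation=cv2.INTER_CUBIC),cv2.resize(b,(400,400))]))
E
```

```text
t 5.55 pos [ 0.6099 -0.0279  0.3455] F [-0.56 -0.32 -0.07] open -0.0 q6 0.24 tilt [-1.9e-03  5.0e-04 -1.0e+00]
move cm [-0.11 -6.24  0.24] twist 0.0033
```

View pics/c5.png

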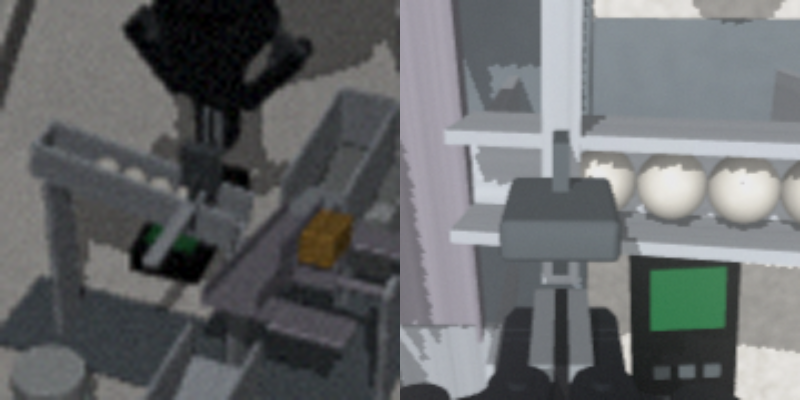

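The fingers are centred on the block, level with its upper part and clear of the wall. Pushing left.

Call:
play_rows([
  {"translation": [0, -1.0, 0], "twist": 0, "jaw": 1},
  {"translation": [0, -1.8, 0], "twist": 0, "jaw": 1},
  {"translation": [0, -2.6, 0], "twist": 0, "jaw": 1},
  {"translation": [0, -3.4, 0], "twist": 0, "jaw": 1},
  {"translation": [0, -4.2, 0], "twist": 0, "jaw": 1},
  {"translation": [0, -5.0, 0], "twist": 0, "jaw": 1},
  {"translation": [0, -5.6, 0], "twist": 0, "jaw": 1},
  {"translation": [0, -5.8, 0], "twist": 0, "jaw": 1},
])

```text
time: 6.45
position: [0.6272, 0.0233, 0.3467]
tcp_rot: [0.006, 0.988, -0.152, -0.001]
contact_force: [-8.1, -38.6, 6.9]
opening: 0.0003
```

```bash
python3 - <<'E'
from h import *
go(.05,.034,.343)
im=snap('wrist','wrist6.png')
snap('side','side6.png')
a=cv2.imread('pics/side6.png')[150:240,210:300]; b=cv2.imread('pics/wrist6.png')[60:280,170:390]
cv2.imwrite('pics/c6.png',np.hstack([cv2.resize(a,(400,400),interpolation=cv2.INTER_CUBIC),cv2.resize(b,(400,400))]))
E
```

```text
t 6.45 pos [0.6272 0.0233 0.3467] F [ -8.1  -38.6    6.86] open 0.0003 q6 0.33 tilt [-5.000e-04  1.250e-02 -9.999e-01]
move cm [-0.2  -1.25  0.36] twist 0.0062
```

View pics/c6.png

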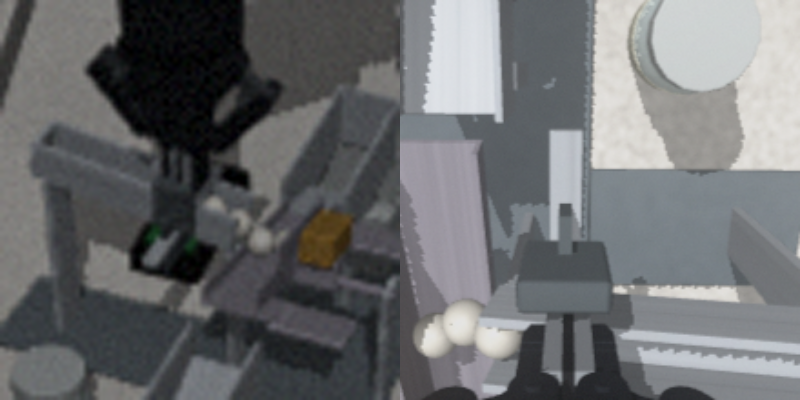

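The stop is against its end (about 39 N), and the balls are running onto the gate. I back off and lift away.

Call:
play_rows([
  {"translation": [0, 0.9, 0], "twist": 0, "jaw": 1},
  {"translation": [0, 1.6, -0.3], "twist": 0, "jaw": 1},
  {"translation": [0, 1.6, -4], "twist": 0, "jaw": 1},
  {"translation": [0, 1.6, -8], "twist": 0, "jaw": 1},
  {"translation": [0, 1.6, -12], "twist": 0, "jaw": 1},
  {"translation": [0, 0, -15], "twist": 0, "jaw": 1},
  {"translation": [0, -4, -16], "twist": 0, "jaw": 1},
  {"translation": [0, -8, -16], "twist": 0, "jaw": 1},
])

```text
time: 7.35
position: [0.6527, 0.1048, 0.5102]
tcp_rot: [-0.001, 0.988, -0.154, 0.002]
contact_force: [-0.0, -0.1, 0.1]
opening: -0.0001
```

Call:
play_rows([
  {"translation": [0, 0, 0], "twist": 0, "jaw": 1},
  {"translation": [0, 0, 0], "twist": 0, "jaw": 1},
  {"translation": [0, 0, 0], "twist": 0, "jaw": 1},
  {"translation": [0, 0, 0], "twist": 0, "jaw": 1},
  {"translation": [0, 0, 0], "twist": 0, "jaw": 1},
  {"translation": [0, 0, 0], "twist": 0, "jaw": 1},
])

```text
time: 7.95
position: [0.6522, 0.1029, 0.5067]
tcp_rot: [0.0, 0.988, -0.154, -0.0]
contact_force: [0.2, 0.5, -1.0]
opening: 0.0001
```

```bash
python3 - <<'E'
from h import *
go(.05,.034,.5)
s=r.read_state(); im=snap('wrist','wrist7.png'); im['state']=s; np.save('wrist70.npy',im,allow_pickle=True)
snap('side','side7.png');snap('scene','scene7.png')
a=cv2.imread('pics/side7.png')[130:300,200:370]; b=cv2.imread('pics/scene7.png')[110:280,180:350]
cv2.imwrite('pics/c7.png',cv2.resize(np.hstack([a,b]),(800,400),interpolation=cv2.INTER_CUBIC))
E
```

```text
t 7.95 pos [0.6522 0.1029 0.5067] F [ 0.2   0.52 -1.01] open 0.0001 q6 0.45 tilt [-1.e-04  0.e+00 -1.e+00]
move cm [-0.16  7.11  0.67] twist 0.0024
```

View pics/c7.png

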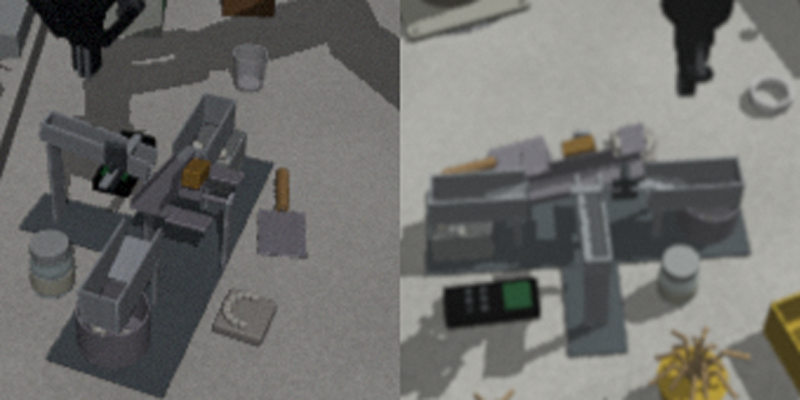

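View pics/wrist7.png

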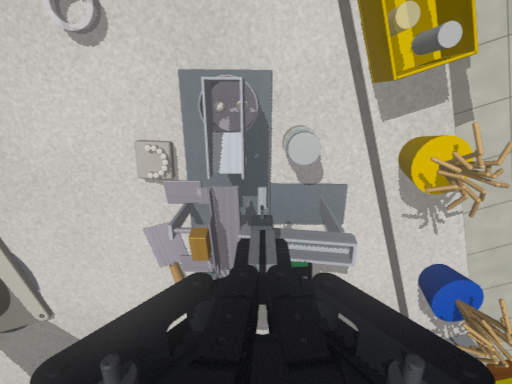

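The channel is empty. A ball may still be moving at the gate's end, around (197,150) in the side crop, so I'll look into the right cup.

Call:
play_rows([
  {"translation": [0, 4, 0], "twist": 0, "jaw": 1},
  {"translation": [-1, 8, 0], "twist": 0, "jaw": 1},
  {"translation": [-2, 12, 0], "twist": 0, "jaw": 1},
  {"translation": [-3, 16, 0], "twist": 0, "jaw": 1},
  {"translation": [-4, 20, 0], "twist": 0, "jaw": 1},
  {"translation": [-4, 23, 0], "twist": 0, "jaw": 1},
  {"translation": [-4, 23, 0], "twist": 0, "jaw": 1},
  {"translation": [-4, 23, 0], "twist": 0, "jaw": 1},
])

```text
time: 8.9
position: [0.5441, -0.1039, 0.507]
tcp_rot: [-0.0, 0.988, -0.155, 0.0]
contact_force: [-0.3, 0.4, -0.2]
opening: 0.0
```

```bash
python3 - <<'E'
from h import *
go(.05,.034,.5)
im=snap('wrist','wrist8.png'); snap('side','side8.png')
a=cv2.imread('pics/side8.png')[160:240,240:320]; b=cv2.imread('pics/wrist8.png')[:280,100:380]
cv2.imwrite('pics/c8.png',np.hstack([cv2.resize(a,(400,400),interpolation=cv2.INTER_CUBIC),cv2.resize(b,(400,400),interpolation=cv2.INTER_CUBIC)]))
E
```

```text
t 8.9 pos [ 0.5441 -0.1039  0.507 ] F [-0.33  0.37 -0.22] open 0.0 q6 0.1 tilt [ 5.e-04 -4.e-04 -1.e+00]
move cm [  3.82 -15.88   0.71] twist 0.0017
```

View pics/c8.png

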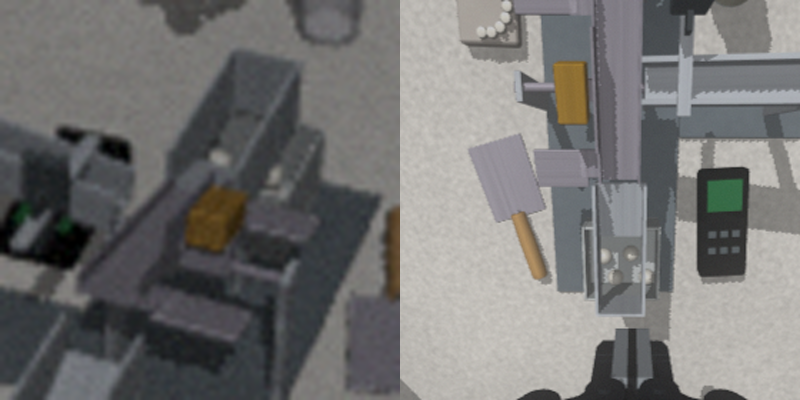

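```bash
python3 - <<'E'
from h import *
b=cv2.imread('pics/wrist8.png')[110:240,200:330]
cv2.imwrite('pics/c9.png',cv2.resize(b,(600,600),interpolation=cv2.INTER_CUBIC))
W=loadw('wrist7')
print([sorter(plane(W,u,.196)) for u in [(248,212)]])
b=cv2.imread('pics/wrist7.png')[150:290,150:290]
cv2.imwrite('pics/c10.png',cv2.resize(b,(560,560),interpolation=cv2.INTER_CUBIC))
E
```

```text
[array([0.0358, 0.065 ])]
```

View pics/c9.png

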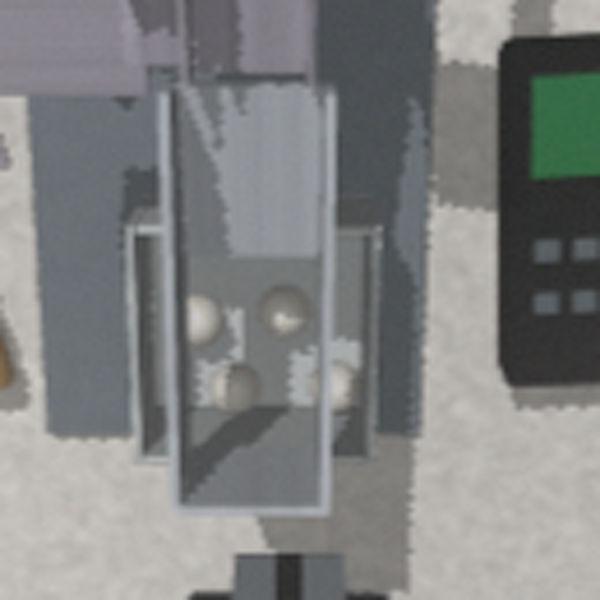

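View pics/c10.png

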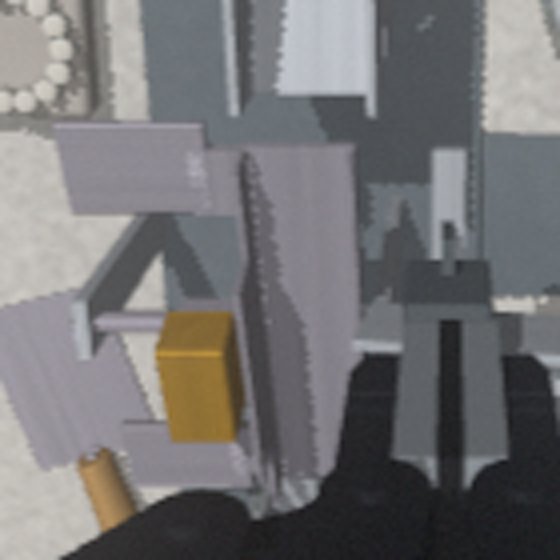

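```bash
python3 - <<'E'
from h import *
W=loadw('wrist7'); print('left top edge',sorter(plane(W,(261.5,226),.196)))
W0=loadw('wrist1'); print('before',sorter(plane(W0,(190+499/4-.4,110+390/4-.4),.196)))
E
```

```text
left top edge [0.0509 0.0477]
before [0.0485 0.0027]
```

The block's left edge moved from 2.7 to 47.7 mm, a 45 mm travel, so the stop is fully open. All four balls are in the right cup and the hand is clear.

```bash
python3 - <<'E'
from h import *
print(r.read_state()['time'], r.hand_in())
E
```

```text
the job is handed in; nothing more can be done
9.0 None
```

The job is done and handed in at 9.0 s. I pressed the raised right tab down with the closed fingertips until the gate rocked over. After checking that it stayed tipped right with the hand lifted, I pushed the feed stop left against its end and took the hand away upwards.

- **Balls:** the last pictures show the feed channel and gate empty and all four balls in the right-hand (square) cup. The two earlier balls were still in the left cup when I last looked into it, before the gate was pressed.
- **Gate:** it still tips to the right.
- **Feed stop:** it moved about 45 mm, measured from wrist pictures before and after, which is fully open.
- **Hand:** it is clear, at about 0.5 m TCP height, with the force reading near zero.
- **Bystanders:** the spatula, cast, jar, meter, tape and beaker look unmoved in the pictures; I did not measure them.

**Disagreements and limits:**
- At the end of its travel the stop was pressed with about 39 N, more than intended. It was the fingertips pressing, and the force was gone once I backed off.
- My first sorter origin, from the fixed cameras, was about 3 mm off along y. I corrected it from the wrist view before acting.

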